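Gauge the bore with a depth rod and set the cutter stop to the reading

TASK

Take the red-headed depth rod from its pale rest and slide it down the bore of the dark wooden length gauge, firmly but gently, until it bottoms, and leave it standing there. Then read how much of the rod (head included) stands out above the brass top of the gauge, and slide the blue stop of the cutter so that the gap between its face and the blade equals that length. Leave the jar, the tumbler and the phone where they are.

Things in the scene. Friction and masses are not known exactly. Their poses are not given: they have to be found in the camera images.
- gauge: Length gauge: fixed dark hardwood block 70 x 70 x 110 mm high with brass top, upright, origin at the centre of its underside. Round vertical blind bore, 16 mm wide with a 3 mm bevel, in the middle of its top. The bore's floor is a cork-faced steel pin, set anew each time somewhere 55 to 90 mm below the mouth: neither seen nor listed.
- bore (a point): Centre of the bore's mouth, level with the gauge's top. A sprung shoe in the bore wall, from about 20 mm below the mouth, drags on the rod with some 3 to 7 N: the rod does not drop by itself and has to be pushed all the way down; at the floor the resistance rises sharply, by about 8 N per mm. More than 25 N on the floor would spoil its setting.
- rod: Depth rod, loose, about 90 g, standing upright in its rest at the start: round aluminium shaft 14 mm thick and 100 mm long with bevelled tip and black rings every 10 mm, on it a brass collar 36 mm wide, 4 mm high, then a red cylindrical head 24 mm wide, 46 mm high; 150 mm long in all. Origin at the centre of the tip, z along the rod to the head.
- rod_head (a point): Centre of the red head, the place to grip, 127 mm above the tip and 23 mm below the top; the collar's upper face lies 23 mm below it.
- rod_top (a point): Centre of the top of the rod's head (150 mm above the tip). The exposed length, to be read with the rod bottomed, is the height of this point above the bore's mouth: 60 to 95 mm.
- rod_tip (a point): Centre of the lower end of the rod.
- rest: Fixed pale wooden rest 80 x 80 x 50 mm high with a green band, origin at the centre of its underside; the rod stands 40 mm deep in a loose 18 mm hole in the middle.
- cutter: Fixed bench cutter: dark steel bed 90 (x) x 240 (y) x 20 mm high, origin at the centre of its underside, turned about the vertical. An upright steel blade with brass back stands across it near its -y end, up to 58 mm above the bench; white marks every 10 mm on the bed from the blade on.
- blade_face (a point): On the cutter's bed, middle of the blade's face that looks at the stop; 85 mm to -y of the cutter's origin.
- stop (a joint): The cutter's sliding stop: gap in m between the blade's face and the stop's face (0 = touching, 0.115 = end of travel). It slides along the cutter's y axis, away from the blade (+y) as the value grows, with about 2.5 N of friction, and stays where it is left. It starts at 15 to 24 mm.
- stop_grip (a point): Point to grip on the stop: middle of its upright blue tab, 60 mm above the bench. The tab is 18 mm wide in the cutter's x, 26 mm in its y, and reaches from 36 to 80 mm above the bench, on an aluminium foot 50 x 26 mm; the face turned to the blade lies 13 mm to -y of this point.
- gum_jar: Bystander: amber jar with red cap, 60 mm wide, 85 mm high, loose; origin at the centre of its underside.
- tumbler: Bystander: glass tumbler, 68 mm wide at the rim, 80 mm high, loose; origin at the centre of its underside.
- phone: Bystander: black phone 75 x 150 x 9 mm, lying loose; origin at the centre of its underside.
There are look-alikes about, which are no part of the job. Leave any pink, purple or turquoise look-alike of the gauge alone.

How it is judged (in metres and radians):
On the way, in this order (a step that is already met when the one before it is completed fails the run):
1. the rod is slid down the gauge's bore until its tip presses on the bore's floor (contact force between rod and seat_c0 above 1.5 N and horizontal distance between rod_tip and bore below 0.005 m and z of rod_tip in the frame of bore below -0.045 m), for 0.1 s.
2. with the rod still bottomed, the stop's gap is set to the rod's exposed length (contact force between rod and seat_c0 above 0.05 N and horizontal distance between rod_tip and bore below 0.005 m and z of rod_tip in the frame of bore below -0.045 m and ((z of rod_top in the frame of bore between 0.0555 and 0.0585 m and value of joint stop between 0.052 and 0.062 m) or (z of rod_top in the frame of bore between 0.0585 and 0.0615 m and value of joint stop between 0.055 and 0.065 m) or (z of rod_top in the frame of bore between 0.0615 and 0.0645 m and value of joint stop between 0.058 and 0.068 m) or (z of rod_top in the frame of bore between 0.0645 and 0.0675 m and value of joint stop between 0.061 and 0.071 m) or (z of rod_top in the frame of bore between 0.0675 and 0.0705 m and value of joint stop between 0.064 and 0.074 m) or (z of rod_top in the frame of bore between 0.0705 and 0.0735 m and value of joint stop between 0.067 and 0.077 m) or (z of rod_top in the frame of bore between 0.0735 and 0.0765 m and value of joint stop between 0.07 and 0.08 m) or (z of rod_top in the frame of bore between 0.0765 and 0.0795 m and value of joint stop between 0.073 and 0.083 m) or (z of rod_top in the frame of bore between 0.0795 and 0.0825 m and value of joint stop between 0.076 and 0.086 m) or (z of rod_top in the frame of bore between 0.0825 and 0.0855 m and value of joint stop between 0.079 and 0.089 m) or (z of rod_top in the frame of bore between 0.0855 and 0.0885 m and value of joint stop between 0.082 and 0.092 m) or (z of rod_top in the frame of bore between 0.0885 and 0.0915 m and value of joint stop between 0.085 and 0.095 m) or (z of rod_top in the frame of bore between 0.0915 and 0.0945 m and value of joint stop between 0.088 and 0.098 m) or (z of rod_top in the frame of bore between 0.0945 and 0.0975 m and value of joint stop between 0.091 and 0.101 m) or (z of rod_top in the frame of bore between 0.0975 and 0.1005 m and value of joint stop between 0.094 and 0.104 m) or (z of rod_top in the frame of bore between 0.1005 and 0.1035 m and value of joint stop between 0.097 and 0.107 m))), for 0.2 s.
At the end, for the whole second after the job is handed in: The rod stands released in the gauge's bore with its tip resting on the bore's floor, and the gap between the cutter's blade and stop equals the length of rod standing out above the gauge's top, within 3.5 mm; rod and stop are at rest (all of step 2 and linear speed of rod below 0.01 m/s and velocity of joint stop between -0.01 and 0.01 m/s); the robot touches nothing.
It fails at once if the rod presses on the bore's floor with more than 25 N (contact force between rod and seat_c0 above 25 N).
It fails at once if the jar, the tumbler or the phone is moved more than 20 mm (distance of any of gum_jar, tumbler, phone from where it was at the start of the episode above 0.02 m).
It also fails if it takes over 64 s, if anything falls off the work surface, if the arm or the gripper's body presses on something with over 40 N, if the wrist force passes 120 N, or if a joint passes its speed limit or range.

ROBOT

A 6-joint arm with a two-finger parallel gripper is mounted at the origin on the work surface. World frame = base frame: x ahead of the robot, y to its left, z up, the work surface at z = 0. Lengths are in mm, angles in rad, forces in N, time in s.
With the tool pointing down it reaches from about 275 to 850 mm from the base axis. Payload 19 kg.
Tool frame: the origin (TCP) lies at the very end of the fingers, on their centre line; the grasp point (between the pads) lies r.hold_point_z behind it (r.hold_point_z is the distance from the TCP to the grasp point, in mm); z points along the fingers, y is the direction in which the jaws open and shut (so a half turn about z gives the same grasp; the last joint's range is limited). The gripper opens to 85 mm and grips with 20 to 120 N. Pads are 22 mm wide; open, the fingers measure 114 mm over their backs; the gripper's body (76 mm by 85 mm) begins 54 mm behind the grasp point. The pads swing forward as they close: fully open they stand 13 mm farther back than shut.
Start: joints at [0.989, 0.15, 1.437, -0, 1.554, -0.134], TCP at [248.963, 518.27, 197.967] pointing down, gripper open.
Joint ranges: [-2.8, 2.8], [-0.68, 2.1], [0.12, 2.68], [-1.39, 4.53], [0.16, 2.79], [-2.81, 2.81]. Speed limits (rad/s): [1.89, 1.89, 2.22, 3.01, 3.01, 3.01].

INTERFACE

Orientations are given as [roll, pitch, yaw] about the fixed x, y, z axes, in that order (R = Rz(yaw) Ry(pitch) Rx(roll)).
In Python, from bench import r, vision, workorder gives the robot as it stands.
- The arm moves only by the tool carry_out, never from a script. Its argument "plan" is one flat list of numbers, 5 for each row, row after row: the opening, from -1 (shut) to 1 (fully open), then the shift along the tool's x, y, z in mm, then the turn about the tool's z in degrees. In form: [grip, dx, dy, dz, yaw, grip, dx, dy, dz, yaw, ...]. A call has 1 to 5 rows; each row is the pose to reach, as a shift and turn from the pose commanded when the call began, along the tool's axes at that moment; what a row does not reach only later rows make up. A row lasts 1/10 s, in which the tool goes at most 50 mm and 8.59 degrees, less where a joint would pass 70% of its speed; a pose out of reach is approached as far as the arm can. A call with a gripper value outside its range is refused whole. The fingers move at their own pace and stop on an object; "squeeze" is the grip in N (left out, the last holds). Time passes only in rows, so rows that repeat a pose let the fingers close. It gives the time, the measured TCP pose, the force and the opening at its end, in the units of the state.
- r.get_state(): the state, without advancing time (a new reading comes with each control period).
- vision.read_camera(name): name is "side" or "top"; returns the picture (480x640x3 uint8, red, green, blue); there is no depth.
- vision.camera_params(name): a dict with "K" (3x3 intrinsics, pixels), "k1" (the pictures are not rectified: a ray, as slopes to the right and down, at radius r is drawn at 1 + k1 r^2 times it, then the intrinsics apply), "rvec" (rotation vector, rad) and "tvec" (3), from world to camera coordinates, as OpenCV has them. Camera axes: x right, y down, z forward; pixel columns grow to the right and rows downward; lengths in mm; the calibration is good to about 2 mm. A picture is of the moment at which its call begins. camera_params takes no time and is no camera call.
- workorder.close_job(): hands the job in, once; it reports no verdict.
The state is a dict: "clock": time; "qpos": joint angles; "joint_vel": joint speeds; "joint_efforts": joint torques, N m; "position": TCP position; "ee_rot": TCP orientation; "wrist_force": force on the tool from outside, world axes, zero at the start; "wrist_torque": the same for the moment, N m; "width": opening from 0.0 (shut) to 1.0 (fully open).
Only numpy, scipy, OpenCV 4.12 (cv2) and the standard library are available. Lean on these libraries where they do the work, as an engineer would, in place of code of your own. Each camera call takes 0.05 s, during which the arm holds its last target.

## Working session

There is one attempt and no reset: what is moved stays moved. The work goes in short steps, Python scripts to look and compute and a tool call to move; the robot and the scene stay as the last step left them, time stands still between calls to the robot, and variables do not carry over. Pictures are saved under pics/ and viewed, and the job is handed in when it is done.

Besides the shell and the picture viewer there is one more tool, called after ">>>" by a JSON object that holds its "api" and its "payload". carry_out: Moves the arm, as the interface text tells. Its arguments: {"type":"object","properties":{"plan":{"type":"array","items":{"type":"number"}},"squeeze":{"type":"number"}},"required":["plan"]}

```bash
ls; mkdir -p pics
python3 - <<'E'
from bench import r, vision, workorder
import cv2
for n in ("side","top"):
    im=vision.read_camera(n); cv2.imwrite(f"pics/{n}0.png",im[:,:,::-1]); print(n,vision.camera_params(n))
print(r.get_state(), r.hold_point_z)
E
```

```text
pics
side {'K': array([[618.57140033,   0.        , 319.43567803],
       [  0.        , 618.57140033, 240.41940722],
       [  0.        ,   0.        ,   1.        ]]), 'k1': -0.14289990404780253, 'rvec': array([ 2.21296213, -0.19769576,  0.10447809]), 'tvec': array([-541.01983056,  181.77480913, 1473.25798078])}
top {'K': array([[480.46743737,   0.        , 324.19953911],
       [  0.        , 480.46743737, 243.51401523],
       [  0.        ,   0.        ,   1.        ]]), 'k1': 0.032631869314726, 'rvec': array([ 2.18450516, -2.15484296,  0.12026161]), 'tvec': array([  47.21629254,  580.67751307, 1108.34720081])}
{'clock': 0.1, 'qpos': array([ 9.88986156e-01,  1.50947439e-01,  1.43792482e+00, -3.29657760e-06,
        1.55379657e+00, -1.33983807e-01]), 'joint_vel': array([-2.42263956e-04, -8.03986845e-04, -1.66455469e-03, -8.28214248e-05,
       -1.27583078e-04, -1.32067145e-03]), 'joint_efforts': array([ 5.44705486e-03, -7.14381981e+01, -5.71796036e+01, -8.48124114e-05,
        7.13352259e-03, -3.09193013e-05]), 'position': array([248.85501587, 518.08968548, 197.45031072]), 'ee_rot': array([-3.14052568e+00, -1.40493096e-04,  2.69376627e+00]), 'wrist_force': array([ 0.72874615, -0.23634445,  0.71605055]), 'wrist_torque': array([0.03783432, 0.00745893, 0.02453931]), 'width': 1.0027977932265248} 18.700000000000003
```

View pics/side0.png

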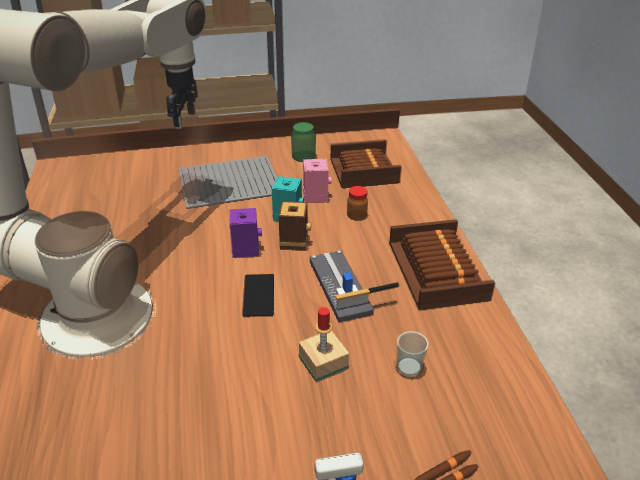

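View pics/top0.png

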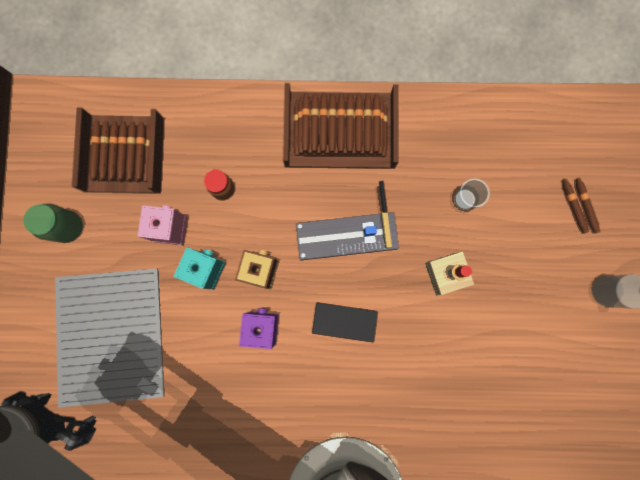

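The side view shows the rod in its rest at about (323,330), the gauge at (293,222) and the cutter's blue stop at (348,282). In the top view these are at (462,270), (255,269) and (370,230). Next I'll measure them.

```bash
cat > h.py <<'E'
import numpy as np, cv2
from bench import r, vision
P={n:vision.camera_params(n) for n in("side","top")}
def ray(n,uv):
    p=P[n];K=p["K"];d=np.array([p["k1"],0,0,0,0.])
    x=cv2.undistortPoints(np.array([[uv]],float),K,d)[0,0]
    R=cv2.Rodrigues(p["rvec"])[0]; c=-R.T@p["tvec"]; v=R.T@np.array([x[0],x[1],1]); return c,v/np.linalg.norm(v)
def onz(n,uv,z):
    c,v=ray(n,uv); return c+v*(z-c[2])/v[2]
def tri(us,ut):
    c1,v1=ray("side",us);c2,v2=ray("top",ut)
    A=np.stack([v1,-v2],1); t=np.linalg.lstsq(A,c2-c1,rcond=None)[0]
    a=c1+t[0]*v1;b=c2+t[1]*v2; return (a+b)/2,np.linalg.norm(a-b)
def proj(n,X):
    p=P[n]; return cv2.projectPoints(np.array([X],float),p["rvec"],p["tvec"],p["K"],np.array([p["k1"],0,0,0,0.]))[0][0,0]
def crop(im,u0,v0,u1,v1,s,f):
    cv2.imwrite(f,cv2.resize(im[v0:v1,u0:u1],None,fx=s,fy=s,interpolation=cv2.INTER_CUBIC)[:,:,::-1])
E
python3 - <<'E'
from h import *
t=cv2.imread("pics/top0.png")[:,:,::-1]; s=cv2.imread("pics/side0.png")[:,:,::-1]
crop(t,230,190,490,310,3,"pics/tc.png"); crop(s,270,190,390,390,3,"pics/sc.png")
def blobs(n,im,lo,hi,box,wrap=False):
    u0,v0,u1,v1=box
    h=cv2.cvtColor(np.ascontiguousarray(im[v0:v1,u0:u1]),cv2.COLOR_RGB2HSV)
    m=cv2.inRange(h,lo,hi)
    k,l,st,c=cv2.connectedComponentsWithStats(m)
    for i in range(1,k):
        if st[i,4]>12: print(n,lo,"c",c[i]+[u0,v0],"box",st[i,0]+u0,st[i,1]+v0,st[i,2],st[i,3],"area",st[i,4])
blobs("top red",t,(0,180,80),(5,255,255),(440,250,490,295))
blobs("side red",s,(0,180,80),(5,255,255),(310,300,340,340))
blobs("top blue",t,(105,150,60),(125,255,255),(300,210,400,250))
blobs("side blue",s,(105,150,60),(125,255,255),(310,250,390,310))
blobs("top brass",t,(15,100,100),(30,255,255),(230,240,285,295))
blobs("side brass",s,(15,100,100),(30,255,255),(270,195,320,255))
E
```

```text
side red (0, 180, 80) c [323.13364055 318.08294931] box 318 307 11 23 area 217
top blue (105, 150, 60) c [370.09090909 230.46753247] box 365 226 11 9 area 77
side blue (105, 150, 60) c [347.         281.55194805] box 343 273 10 19 area 154
top brass (15, 100, 100) c [262.69230769 252.12820513] box 258 250 10 5 area 39
top brass (15, 100, 100) c [254.15873016 268.77248677] box 237 252 35 35 area 756
side brass (15, 100, 100) c [292.61231884 208.75724638] box 280 202 26 15 area 276
side brass (15, 100, 100) c [308.11111111 226.33333333] box 306 223 5 8 area 36
side brass (15, 100, 100) c [291.89411765 243.62352941] box 279 242 27 4 area 85
```

View pics/tc.png

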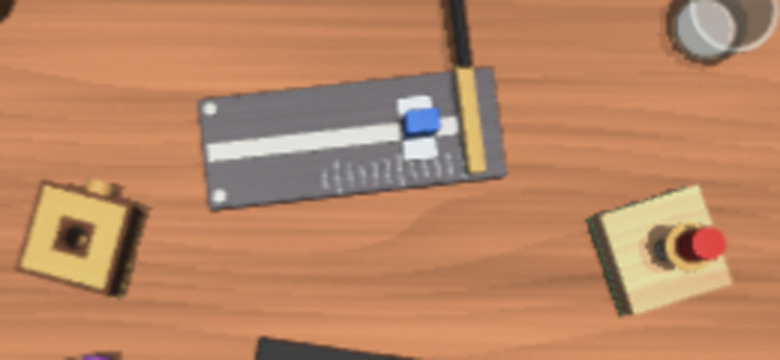

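View pics/sc.png

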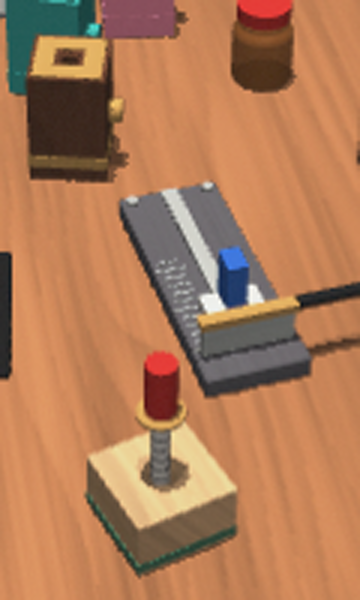

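Run:
```python
from h import *
np.set_printoptions(precision=1,suppress=True)
t=cv2.imread("pics/top0.png")[:,:,::-1].copy()
# red top of head
h=cv2.cvtColor(t,cv2.COLOR_RGB2HSV)
m=((h[...,0]<6)|(h[...,0]>172))&(h[...,1]>170)&(h[...,2]>80); m=m.astype(np.uint8); m[:250]=0;m[295:]=0;m[:,:440]=0;m[:,490:]=0
ys,xs=np.nonzero(m);print("red",len(xs),xs.mean(),ys.mean(),xs.min(),xs.max(),ys.min(),ys.max())
def quad(mask,off=None):
    c=max(cv2.findContours(mask,cv2.RETR_EXTERNAL,cv2.CHAIN_APPROX_NONE)[0],key=cv2.contourArea); return c
# rest top
def box(lo,hi,b,open_=0):
    mm=cv2.inRange(h,lo,hi); z=np.zeros_like(mm); u0,v0,u1,v1=b; z[v0:v1,u0:u1]=mm[v0:v1,u0:u1]
    if open_: z=cv2.morphologyEx(z,cv2.MORPH_OPEN,np.ones((open_,open_)))
    return cv2.minAreaRect(quad(z)),z
g,z=box((15,100,100),(30,255,255),(230,240,285,295),7)
print("gauge",g); 
for q in cv2.boxPoints(g): print(onz("top",q,110))
print("gauge centre",onz("top",g[0],110))
# bore: dark pixels within brass quad
for n,uv in(("hole top-view",(230+75/3,190+238/3)),):
    print(n,uv,onz("top",uv,110))
print("bore side", onz("side",(270+71/3,190+57/3),110))
for zz in (160,):
    print("rod top (head)",onz("top",(xs.mean(),ys.mean()),zz))
print("rest side hole?",)
print("rod top side", onz("side",(270+161/3,190+361/3),160))
print("stop top face top",onz("top",(370.1,230.5),80), "side",onz("side",(270+232/3,190+253/3),80))
# cutter corners (bed top z=20) from zoom
for q in ((200,100),(493,67),(507,175),(212,208)): print("bed",onz("top",(230+q[0]/3,190+q[1]/3),20))
for q in ((458,68),(472,67),(486,171),(471,174)): print("bladetop",onz("top",(230+q[0]/3,190+q[1]/3),58))
for q in ((600,215),(698,185),(732,283),(633,314)): print("rest",onz("top",(230+q[0]/3,190+q[1]/3),50))
for n,uv,zz in (("jar",(217,182),85),("tumb",(475,192),80)): print(n,onz("top",uv,zz))
for q in ((315,303),(377,309),(374,341),(312,334)): print("phone",onz("top",q,9))
```

```text
red 87 465.08045977011494 270.6666666666667 460 470 266 275
gauge ((254.09434509277344, 268.6697998046875), (29.395156860351562, 29.257795333862305), 15.945395469665527)
[491.7 247.  110. ]
[553.5 231.5 110. ]
[536.6 169.1 110. ]
[474.9 185.  110. ]
gauge centre [514.1 208.2 110. ]
hole top-view (255.0, 269.3333333333333) [512.6 206.1 110. ]
bore side [517.6 207.4 110. ]
rod top (head) [ 513.5 -238.6  160. ]
rest side hole?
rod top side [ 514.3 -239.8  160. ]
stop top face top [605.9 -48.6  80. ] side [609.1 -45.3  80. ]
bed [628.9 121.9  20. ]
bed [ 659.  -112.8   20. ]
bed [ 572.  -123.8   20. ]
bed [542.4 110.7  20. ]
bladetop [651.2 -79.9  58. ]
bladetop [652.1 -90.8  58. ]
bladetop [ 571.2 -101.5   58. ]
bladetop [568.7 -90.   58. ]
rest [ 539.  -190.7   50. ]
rest [ 563.4 -266.7   50. ]
rest [ 488.1 -291.3   50. ]
rest [ 463.3 -215.2   50. ]
jar [711.8 301.6  85. ]
tumb [ 698.1 -288.2   80. ]
phone [439.4  75.1   9. ]
phone [427.3 -72.7   9. ]
phone [352.4 -65.7   9. ]
phone [366.7  81.    9. ]
```

```bash
cat >> h.py <<'E'
from scipy.spatial.transform import Rotation as Ro
def go(tgt,yawdeg=None):
    s=r.get_state(); R=Ro.from_euler("xyz",s["ee_rot"]).as_matrix()
    d=R.T@(np.array(tgt)-s["position"]); y=np.degrees(s["ee_rot"][2])
    print("shift",d.round(1),"turn",None if yawdeg is None else round(-(yawdeg-y),2),"|pos",s["position"].round(1),"yaw",y.round(2),"F",s["wrist_force"].round(2),"w",round(s["width"],3),"t",s["clock"])
E
python3 -c "
from h import *
go((330,280,230),114);go((514,-239.5,230),90)"
```

```text
shift [-176.2 -179.5  -32.4] turn 40.34 |pos [248.9 518.1 197.5] yaw 154.34 F [ 0.73 -0.24  0.72] w 1.003 t 0.1
shift [-567.  -568.1  -32. ] turn 64.34 |pos [248.9 518.1 197.5] yaw 154.34 F [ 0.73 -0.24  0.72] w 1.003 t 0.1
```

>>> {"api": "carry_out", "payload": {"plan": [1,-35,-36,-20,8.5,1,-70,-72,-32,17,1,-105,-108,-32,25.5,1,-140,-144,-32,34,1,-176,-180,-32,40]}}

```text
clock: 0.6
position: [327.4, 284.4, 229.9]
ee_rot: [3.142, 0.0, 1.99]
wrist_force: [1.8, 0.1, -0.6]
width: 1.003
```

```bash
python3 -c "
from h import *
go((514,-239.5,230),90)"
```

```text
shift [-554.5  -43.    -0. ] turn 24.04 |pos [327.4 284.4 229.9] yaw 114.04 F [ 1.84  0.08 -0.56] w 1.003 t 0.6
```

>>> {"api": "carry_out", "payload": {"plan": [1,-50,-4,0,8,1,-100,-8,0,16,1,-150,-12,0,24,1,-200,-16,0,24,1,-250,-20,0,24]}}

```text
clock: 1.1
position: [412.0, 48.9, 230.1]
ee_rot: [3.141, 0.0, 1.576]
wrist_force: [1.7, 0.1, -1.0]
width: 1.0
```

```bash
python3 -c "
from h import *
go((514,-239.5,230),90)"
```

```text
shift [-2.890e+02  1.004e+02  1.000e-01] turn 0.32 |pos [412.   48.9 230.1] yaw 90.32 F [ 1.69  0.06 -0.95] w 1.0 t 1.1
```

>>> {"api": "carry_out", "payload": {"plan": [1,-46,16,0,0.3,1,-92,32,0,0.3,1,-138,48,0,0.3,1,-184,64,0,0.3,1,-220,77,0,0.3]}}

```text
clock: 1.6
position: [490.5, -171.2, 229.5]
ee_rot: [-3.141, -0.0, 1.57]
wrist_force: [0.2, 0.2, 0.4]
width: 1.002
```

```bash
python3 -c "
from h import *
go((514,-239.5,230),90)"
```

```text
shift [-68.2  23.6  -0.5] turn -0.03 |pos [ 490.5 -171.2  229.5] yaw 89.97 F [0.16 0.24 0.37] w 1.002 t 1.6
```

>>> {"api": "carry_out", "payload": {"plan": [1,-40,14,0,0,1,-66,23.5,0,0,1,-66,23.5,0,0,1,-66,23.5,0,0]}}

```text
clock: 2.0
position: [513.6, -234.7, 229.3]
ee_rot: [-3.14, -0.001, 1.571]
wrist_force: [-0.0, -0.1, 0.2]
width: 0.998
```

Run:
```python
from h import *
go((514,-239.5,122),90)
s=vision.read_camera("side");crop(s,240,220,420,390,4,"pics/a1.png")
```

```text
shift [ -4.9   0.5 107.3] turn -0.01 |pos [ 513.6 -234.7  229.3] yaw 89.99 F [-0.03 -0.1   0.22] w 0.998 t 2.0
```

View pics/a1.png

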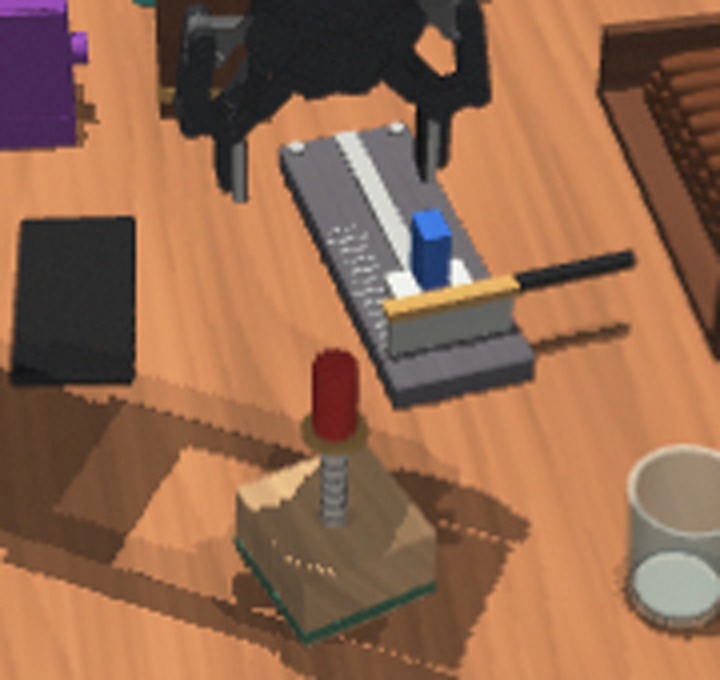

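The rod's red head is at crop (335,395) and the open fingers are at (238,175) and (430,150), straddling it in x with a clear path down. I'll descend and grip.

>>> {"api": "carry_out", "payload": {"plan": [1,-4.8,0.5,35,0,1,-4.8,0.5,70,0,1,-4.8,0.5,95,0,1,-4.8,0.5,106,0,1,-4.8,0.5,106,0], "squeeze": 60}}

```text
clock: 2.55
position: [514.0, -238.4, 123.4]
ee_rot: [-3.14, -0.001, 1.572]
wrist_force: [1.3, 0.5, 0.6]
width: 0.999
```

>>> {"api": "carry_out", "payload": {"plan": [-1,0,0,0,0,-1,0,0,0,0,-1,0,0,0,0,-1,0,0,0,0,-1,0,0,0,0]}}

```text
clock: 3.05
position: [514.7, -239.6, 124.8]
ee_rot: [3.141, 0.001, 1.571]
wrist_force: [-0.7, -0.2, 5.4]
width: 0.216
```

Run:
```python
from h import *
go((514,-239.5,122),90)
s=vision.read_camera("side");crop(s,240,250,420,390,4,"pics/a2.png")
```

```text
shift [ 0.1 -0.7  2.8] turn 0.04 |pos [ 514.7 -239.6  124.8] yaw 90.04 F [-0.75 -0.24  5.39] w 0.216 t 3.05
```

View pics/a2.png

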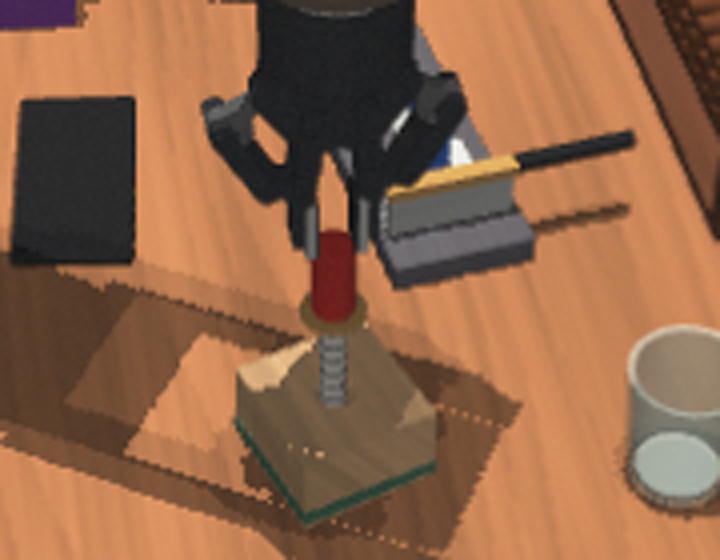

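Run:
```python
from h import *
for X in ((514.7,-239.6,124.8),(514,-239,160),(514,-239,114),(514.7,-220,124.8),(514.7,-239.6,143.5)):
    print(X,(proj("side",X)-[240,250])*4)
print(ray("side",(320,240))[0])
t=vision.read_camera("top");crop(t,420,220,520,320,6,"pics/a3.png");go((514,-239.5,122),90)
```

```text
(514.7, -239.6, 124.8) [334.81896727 290.00826484]
(514, -239, 160) [333.87250353 240.33714969]
(514, -239, 114) [333.10902382 304.073581  ]
(514.7, -220, 124.8) [327.94525272 264.11133013]
(514.7, -239.6, 143.5) [335.14282145 264.17354177]
[  336.6143672  -1142.86365383  1037.68350317]
shift [ 0.1 -0.7  2.8] turn 0.04 |pos [ 514.7 -239.6  124.8] yaw 90.04 F [-0.78 -0.36  6.6 ] w 0.212 t 3.15
```

View pics/a3.png

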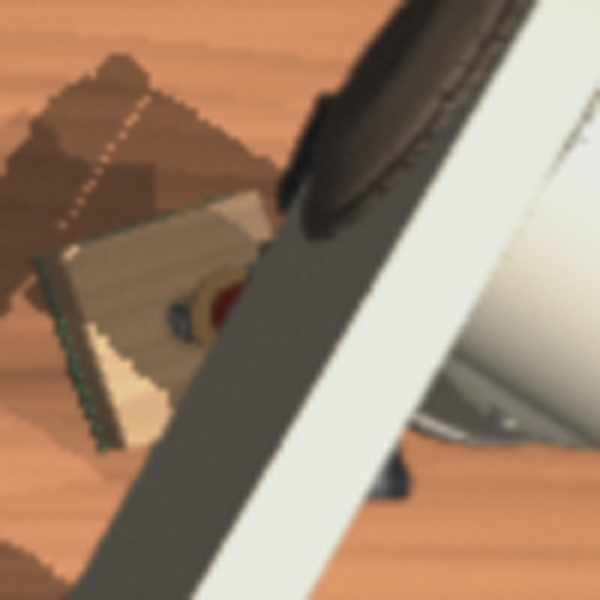

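Run:
```python
from h import *
o=np.array([240,220])
for X in ((471,-234.7,242),(556,-234.7,242),(513.6,-234.7,229.3)): print(X,(proj("side",X)-o)*4)
print("tips as seen, at z242", onz("side",o+np.array([238,200])/4,242), onz("side",o+np.array([430,180])/4,242))
o=np.array([240,250])
for z in (125,133,140,160): print(z,onz("side",o+np.array([312,258])/4,z), onz("side",o+np.array([362,250])/4,z))
s=vision.read_camera("side");crop(s,300,280,350,350,9,"pics/a4.png")
```

```text
(471, -234.7, 242) [247.47066345 243.40773868]
(556, -234.7, 242) [417.06842785 223.76697014]
(513.6, -234.7, 229.3) [332.68749605 252.97816871]
tips as seen, at z242 [ 471.54926493 -201.14809108  242.        ] [ 569.62888559 -202.49805486  242.        ]
125 [ 507.21367116 -214.19016951  125.        ] [ 534.38689622 -212.84805489  125.        ]
133 [ 505.71830675 -222.33032746  133.        ] [ 532.6533487  -220.99997696  133.        ]
140 [ 504.40986288 -229.45296567  140.        ] [ 531.13649461 -228.13290877  140.        ]
160 [ 500.67145185 -249.80336054  160.        ] [ 526.80262578 -248.51271394  160.        ]
```

View pics/a4.png

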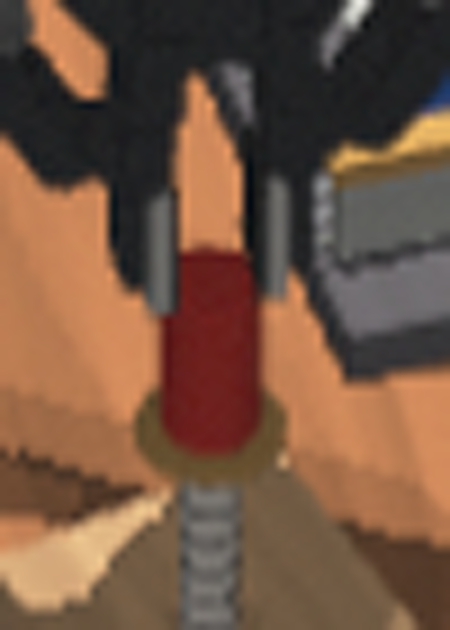

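Run:
```python
from h import *
s=cv2.imread("pics/side0.png")[:,:,::-1];t=cv2.imread("pics/top0.png")[:,:,::-1]
T=np.array([248.9,518.1,197.5]); jy=np.array([.433,.901,0])
for n in("side","top"):
  for k in(-42,0,42):print(n,k,[proj(n,T+jy*k+[0,0,dz]) for dz in (0,13,40)])
crop(s,130,60,230,140,6,"pics/b1.png");crop(t,0,370,130,470,6,"pics/b2.png")
```

```text
side -42 [array([180.92307303, 141.35109778]), array([180.3769211 , 137.33871919]), array([179.23427932, 128.90431858])]
side 0 [array([187.17524043, 134.79602481]), array([186.66629064, 130.83107167]), array([185.60178725, 122.49891748])]
side 42 [array([193.21578946, 128.47750561]), array([192.7416814 , 124.55965666]), array([191.75032712, 116.32891618])]
top -42 [array([101.28485831, 411.87854666]), array([ 98.13749353, 413.56559639]), array([ 91.30157727, 417.2303208 ])]
top 0 [array([ 82.00211483, 402.02890545]), array([ 78.5797056 , 403.57531148]), array([ 71.14621936, 406.93470404])]
top 42 [array([ 62.72879808, 392.21935038]), array([ 59.03071446, 393.62617202]), array([ 50.9981383 , 396.68257065])]
```

View pics/b1.png

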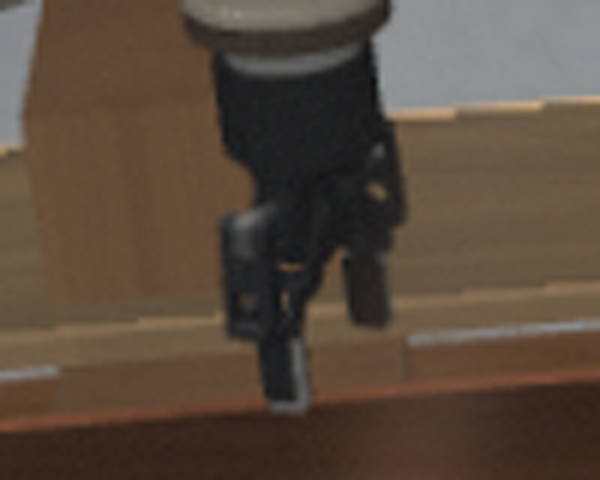

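View pics/b2.png

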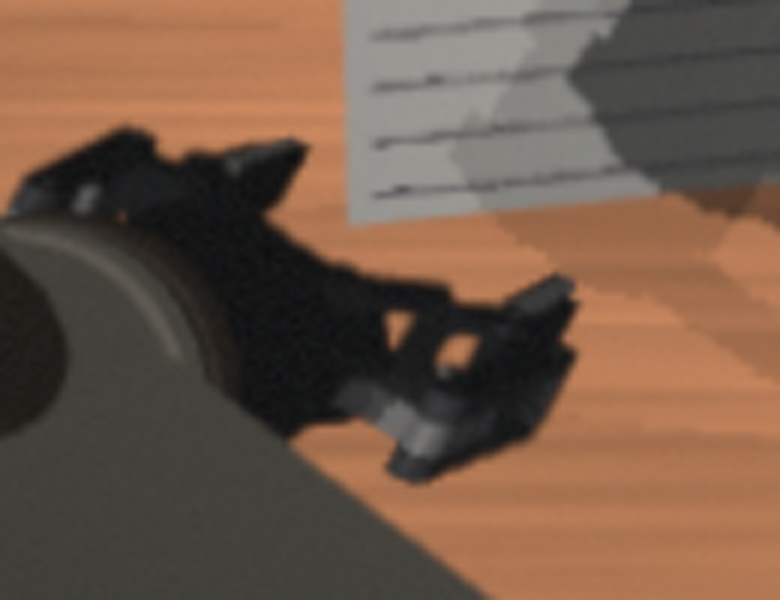

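The pads hold only about the top 14 mm of the head, at crop rows 295–313 with the head's top at about row 260. The fingertips sit about 20–25 mm higher than I assumed. I'll open, go 18 mm lower, and look again.

>>> {"api": "carry_out", "payload": {"plan": [1,0,0,0,0,1,0,0,0,0,1,0,0,0,0,1,0,0,10,0,1,0,0,18,0]}}

```text
clock: 3.7
position: [514.2, -239.3, 104.9]
ee_rot: [-3.141, -0.0, 1.572]
wrist_force: [-0.2, -0.3, -0.1]
width: 1.0
```

Run:
```python
from h import *
go((514,-239.5,122),90)
s=vision.read_camera("side");crop(s,270,260,380,350,7,"pics/a5.png")
```

```text
shift [ -0.2  -0.2 -17.1] turn 0.04 |pos [ 514.2 -239.3  104.9] yaw 90.04 F [-0.23 -0.34 -0.07] w 1.0 t 3.7
```

View pics/a5.png

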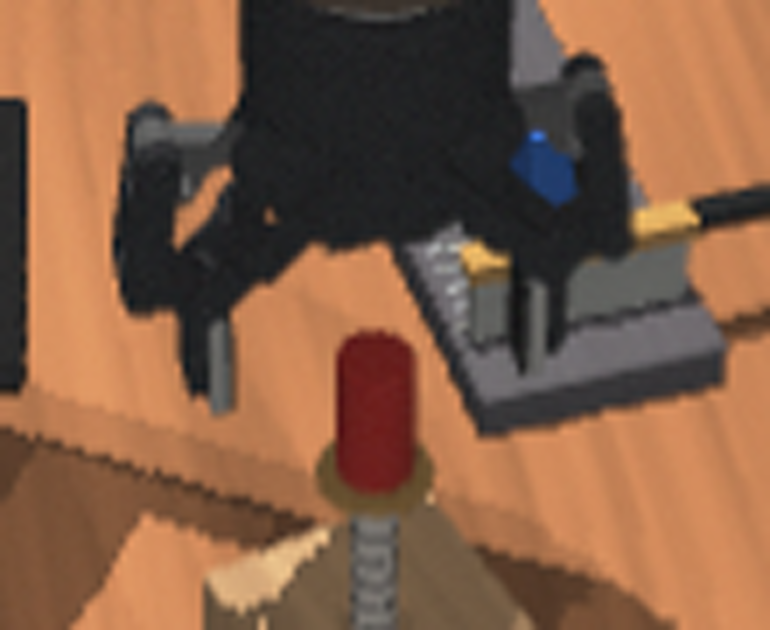

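The pad tips now straddle the head at mid height, at crop (222,412) and (535,372) with the head centred at (375,410). They are well centred, so I'll close.

>>> {"api": "carry_out", "payload": {"plan": [-1,0,0,0,0,-1,0,0,0,0,-1,0,0,0,0,-1,0,0,0,0,-1,0,0,0,0], "squeeze": 80}}

```text
clock: 4.25
position: [514.7, -239.6, 106.6]
ee_rot: [3.141, 0.001, 1.572]
wrist_force: [-0.1, 1.1, 2.1]
width: 0.25
```

Run:
```python
from h import *
go((514,-239.5,122),90)
s=vision.read_camera("side");crop(s,270,260,380,350,7,"pics/a6.png")
```

```text
shift [  0.   -0.6 -15.4] turn 0.04 |pos [ 514.7 -239.6  106.6] yaw 90.04 F [-0.06  1.14  2.14] w 0.25 t 4.25
```

View pics/a6.png

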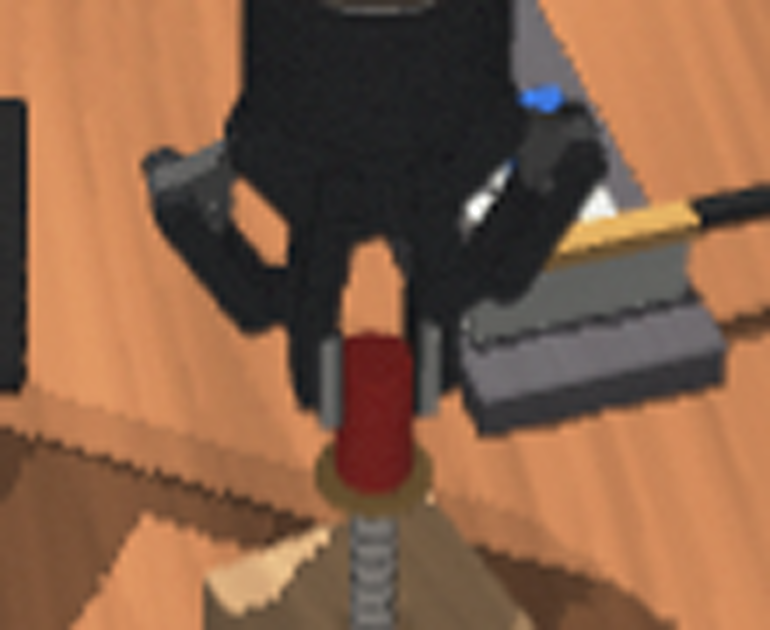

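The pads now cover the upper half of the head, crop rows 330–425, which is a firm grip. I'll lift straight up.

>>> {"api": "carry_out", "payload": {"plan": [-1,0,0,-20,0,-1,0,0,-55,0,-1,0,0,-95,0,-1,0,0,-135,0,-1,0,0,-150,0]}}

```text
clock: 4.8
position: [515.0, -239.7, 260.1]
ee_rot: [3.138, 0.003, 1.572]
wrist_force: [0.3, -0.6, -1.0]
width: 0.25
```

Run:
```python
from h import *
go((514.5,207.3,257),90)
```

```text
shift [ 4.47e+02 -1.00e-01  1.90e+00] turn 0.05 |pos [ 515.  -239.7  260.1] yaw 90.05 F [ 0.32 -0.56 -1.02] w 0.25 t 4.8
```

>>> {"api": "carry_out", "payload": {"plan": [-1,40,0,0,0,-1,90,0,0,0,-1,140,0,0,0,-1,190,0,0,0,-1,235,0,0,0]}}

```text
clock: 5.3
position: [513.6, -2.2, 255.6]
ee_rot: [-3.141, -0.0, 1.572]
wrist_force: [0.9, -0.6, -0.9]
width: 0.247
```

>>> {"api": "carry_out", "payload": {"plan": [-1,45,0,0,0,-1,95,0,0,0,-1,145,0,0,0,-1,190,0,0,0,-1,212,0,0,0]}}

```text
clock: 5.8
position: [513.2, 211.0, 255.3]
ee_rot: [-3.141, -0.0, 1.574]
wrist_force: [-0.1, -0.5, -0.4]
width: 0.25
```

>>> {"api": "carry_out", "payload": {"plan": [-1,0,0,0,0,-1,0,0,0,0,-1,0,0,0,0]}}

```text
clock: 6.1
position: [514.0, 206.9, 255.7]
ee_rot: [-3.141, 0.0, 1.571]
wrist_force: [0.1, -0.4, -0.2]
width: 0.253
```

Run:
```python
from h import *
go((514.5,207.3,257),90)
s=vision.read_camera("side");crop(s,240,100,360,260,5,"pics/c1.png")
t=vision.read_camera("top");crop(t,200,210,320,310,6,"pics/c2.png")
```

```text
shift [ 0.4  0.5 -1.3] turn 0.0 |pos [514.  206.9 255.7] yaw 90.0 F [ 0.09 -0.4  -0.18] w 0.253 t 6.1
```

View pics/c1.png

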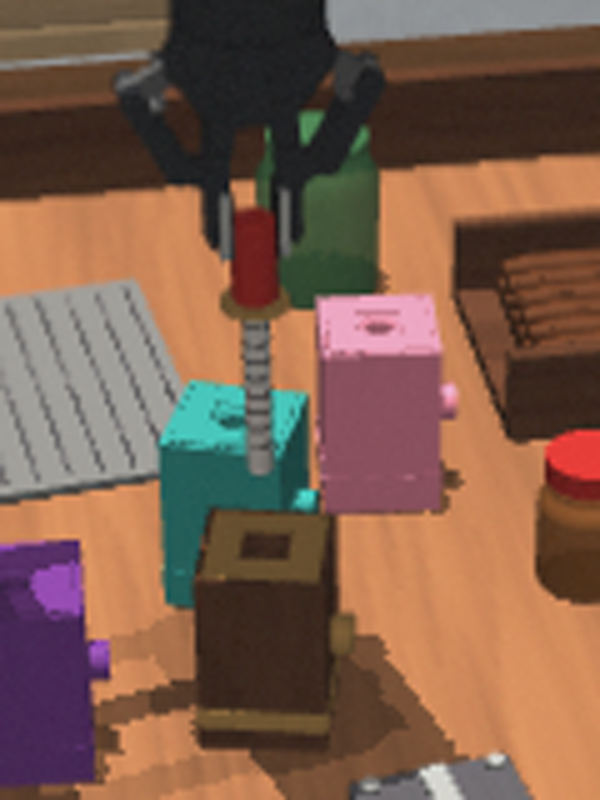

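View pics/c2.png

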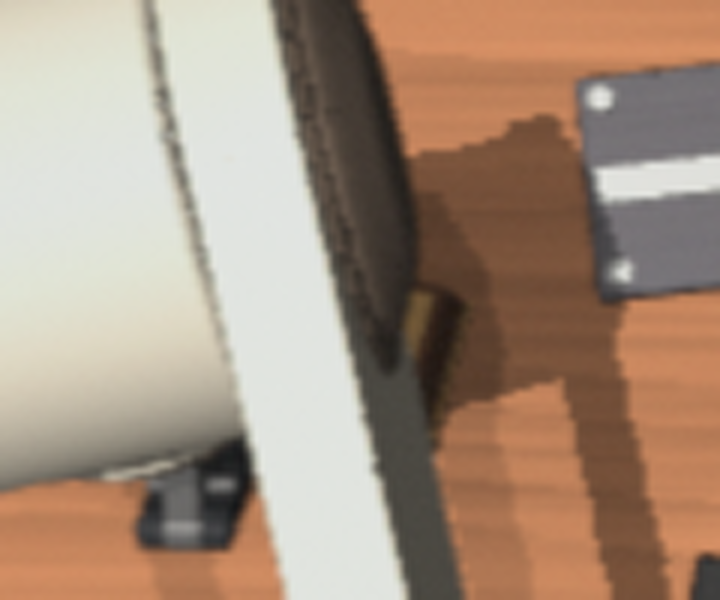

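The side view shows the rod upright, its tip at crop (260,468) and the bore mouth at (266,546). The top view is hidden by the arm. I'll compare the projected vertical with the shaft.

Run:
```python
from h import *
o=np.array([240,100])
for z in (110,159,165,245,259): print(z,(proj("side",(514,207.5,z))-o)*5,(proj("side",(514,212.5,z))-o)*5,(proj("side",(519,207.5,z))-o)*5)
for z in (156,159,162): print("tip",onz("side",o+np.array([260,468])/5,z))
print("bore",onz("side",o+np.array([266,546])/5,110))
```

```text
110 [261.61520012 545.53386082] [260.25843299 540.32950791] [270.91364393 544.61263579]
159 [259.62129418 468.03875351] [258.2469192  462.93436028] [269.08686983 467.13383696]
165 [259.37398693 458.36189479] [257.99744166 453.27064558] [268.86031974 457.45912157]
245 [256.01112656 325.29285328] [254.60536729 320.39712706] [265.78033893 324.42192274]
259 [255.41020935 301.21355789] [253.99928778 296.35613551] [265.23009653 300.34885546]
tip [514.80663238 212.11283382 156.        ]
tip [514.20031867 207.50241586 159.        ]
tip [513.59400496 202.89199789 162.        ]
bore [516.23334487 206.65877213 110.        ]
```

Run:
```python
from h import *
for n,b in(("side",(270,195,320,220)),("top",(230,240,285,295))):
    im=cv2.imread(f"pics/{n}0.png"); h=cv2.cvtColor(im,cv2.COLOR_BGR2HSV)
    m=cv2.inRange(h,(15,100,100),(30,255,255)); z=np.zeros_like(m);u0,v0,u1,v1=b;z[v0:v1,u0:u1]=m[v0:v1,u0:u1]
    if n=="top": z=cv2.morphologyEx(z,cv2.MORPH_OPEN,np.ones((7,7)))
    c=max(cv2.findContours(z,cv2.RETR_EXTERNAL,cv2.CHAIN_APPROX_NONE)[0],key=cv2.contourArea)
    # back-project contour to z=110, min area rect in world
    w=np.array([onz(n,p[0],110)[:2] for p in c],np.float32)
    print(n,cv2.minAreaRect(w))
    f=np.zeros_like(z);cv2.drawContours(f,[c],-1,255,-1)
    hole=(f>0)&(z==0); ys,xs=np.nonzero(hole); print("hole px",len(xs),onz(n,(xs.mean(),ys.mean()),110))
```

```text
side ((515.331787109375, 209.81146240234375), (65.57665252685547, 62.19804382324219), 75.3658676147461)
hole px 49 [514.67520715 208.675539   110.        ]
top ((514.0228271484375, 208.21194458007812), (64.50581359863281, 63.79914855957031), 75.50455474853516)
hole px 114 [514.36329906 208.1842403  110.        ]
```

Bore estimate is (515.2, 208.4), with the side and top views agreeing within 1 mm. I'll shift over it and descend to just above the mouth.

>>> {"api": "carry_out", "payload": {"plan": [-1,1.2,1.2,10,0,-1,1.2,1.2,30,0,-1,1.2,1.2,42,0,-1,1.2,1.2,42,0,-1,1.2,1.2,42,0]}}

```text
clock: 6.7
position: [515.3, 208.7, 214.2]
ee_rot: [-3.141, 0.0, 1.571]
wrist_force: [0.1, -0.7, 0.5]
width: 0.245
```

Run:
```python
from h import *
go((515.2,208.0,210),90)
s=vision.read_camera("side");crop(s,270,140,330,230,6.6,"pics/c3.png")
```

```text
shift [-0.7 -0.1  4.2] turn 0.03 |pos [515.3 208.7 214.2] yaw 90.03 F [ 0.1  -0.68  0.48] w 0.245 t 6.7
```

View pics/c3.png

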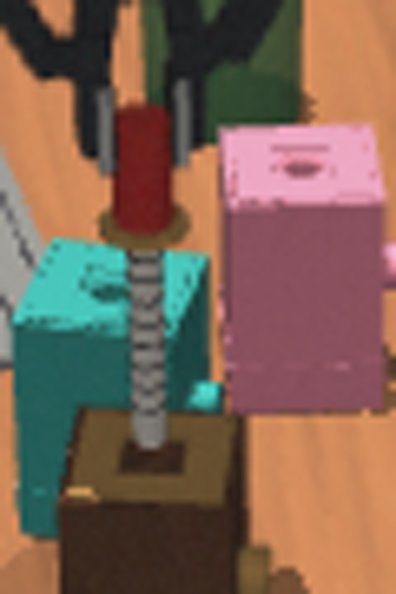

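Tip at crop (150,443) is right above the mouth at (152,458), and the expected drop of about 15 px matches. I'll lower it in.

>>> {"api": "carry_out", "payload": {"plan": [-1,-0.4,0,4,0,-1,-0.4,0,7,0,-1,-0.4,0,9,0,-1,-0.4,0,11,0,-1,-0.4,0,12,0]}}

```text
clock: 7.25
position: [515.3, 208.5, 201.8]
ee_rot: [3.142, 0.0, 1.572]
wrist_force: [0.3, -0.3, -0.9]
width: 0.252
```

Run:
```python
from h import *
go((515.2,208.0,210),90);print(r.get_state()["wrist_torque"])
```

```text
shift [-0.5 -0.1 -8.2] turn 0.04 |pos [515.3 208.5 201.8] yaw 90.04 F [ 0.33 -0.26 -0.91] w 0.252 t 7.25
[ 0.09615348 -0.18221573 -0.05225648]
```

>>> {"api": "carry_out", "payload": {"plan": [-1,0,0,2,0,-1,0,0,5,0,-1,0,0,8,0,-1,0,0,11,0,-1,0,0,12,0]}}

```text
clock: 7.75
position: [515.2, 208.4, 189.6]
ee_rot: [-3.141, 0.0, 1.572]
wrist_force: [1.1, -0.4, 0.1]
width: 0.254
```

Run:
```python
from h import *
go((515.2,208.0,210),90);print(r.get_state()["wrist_torque"])
s=vision.read_camera("side");crop(s,270,140,330,230,6.6,"pics/c4.png")
```

```text
shift [ -0.4  -0.  -20.4] turn 0.04 |pos [515.2 208.4 189.6] yaw 90.04 F [ 1.12 -0.37  0.08] w 0.254 t 7.75
[ 0.10093855 -0.34636198  0.02932816]
```

View pics/c4.png

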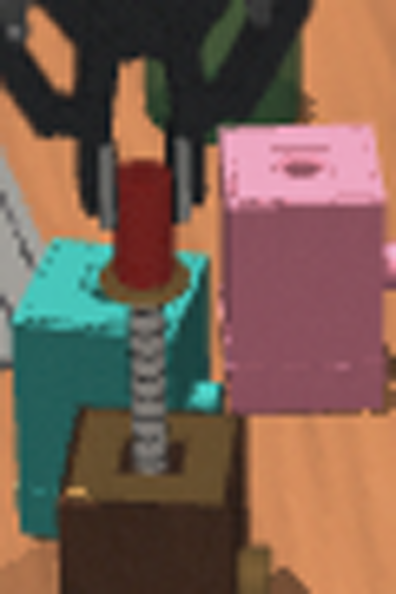

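The rod is in the bore, with the shaft entering the hole at crop (150,465) and no side load. I'll keep pushing and watch the force.

>>> {"api": "carry_out", "payload": {"plan": [-1,0,0,2,0,-1,0,0,5,0,-1,0,0,8,0,-1,0,0,11,0,-1,0,0,14,0]}}

```text
clock: 8.3
position: [515.4, 208.6, 176.3]
ee_rot: [3.141, -0.0, 1.572]
wrist_force: [-0.2, -0.6, 5.6]
width: 0.253
```

>>> {"api": "carry_out", "payload": {"plan": [-1,0,0,4,0,-1,0,0,8,0,-1,0,0,12,0,-1,0,0,15,0,-1,0,0,17,0]}}

```text
clock: 8.8
position: [515.5, 208.6, 159.2]
ee_rot: [3.141, -0.0, 1.572]
wrist_force: [0.6, 0.2, 6.0]
width: 0.249
```

>>> {"api": "carry_out", "payload": {"plan": [-1,0,0,2,0,-1,0,0,4,0,-1,0,0,5,0]}}

```text
clock: 9.1
position: [515.5, 208.6, 154.2]
ee_rot: [3.141, -0.0, 1.572]
wrist_force: [1.4, 0.3, 4.5]
width: 0.251
```

>>> {"api": "carry_out", "payload": {"plan": [-1,0,0,1,0,-1,0,0,2,0]}}

```text
clock: 9.3
position: [515.5, 208.6, 152.3]
ee_rot: [3.141, -0.0, 1.572]
wrist_force: [1.6, -0.4, 4.9]
width: 0.25
```

>>> {"api": "carry_out", "payload": {"plan": [-1,0,0,1,0,-1,0,0,2,0]}}

```text
clock: 9.5
position: [515.5, 208.6, 150.3]
ee_rot: [3.141, -0.0, 1.572]
wrist_force: [1.2, 0.2, 5.3]
width: 0.249
```

>>> {"api": "carry_out", "payload": {"plan": [-1,0,0,1,0,-1,0,0,2,0]}}

```text
clock: 9.7
position: [515.5, 208.6, 148.3]
ee_rot: [3.141, -0.0, 1.572]
wrist_force: [0.7, 0.4, 4.8]
width: 0.246
```

```bash
python3 -c "
from h import *
go((515.2,208.0,210),90)"
```

```text
shift [ -0.6  -0.2 -61.7] turn 0.04 |pos [515.5 208.6 148.3] yaw 90.04 F [0.7  0.37 4.85] w 0.246 t 9.7
```

Drag is steady at about 5 N, at a depth of roughly 58 mm. I'll continue in 2 mm steps and check each one.

>>> {"api": "carry_out", "payload": {"plan": [-1,0,0,1,0,-1,0,0,2,0]}}

```text
clock: 9.9
position: [515.5, 208.6, 146.3]
ee_rot: [3.141, -0.0, 1.572]
wrist_force: [1.2, 0.9, 5.0]
width: 0.247
```

>>> {"api": "carry_out", "payload": {"plan": [-1,0,0,1,0,-1,0,0,2,0]}}

```text
clock: 10.1
position: [515.5, 208.6, 144.4]
ee_rot: [3.141, -0.0, 1.572]
wrist_force: [2.1, 0.8, 5.3]
width: 0.249
```

>>> {"api": "carry_out", "payload": {"plan": [-1,0,0,1,0,-1,0,0,2,0]}}

```text
clock: 10.3
position: [515.5, 208.6, 142.4]
ee_rot: [3.141, -0.0, 1.572]
wrist_force: [1.2, 1.4, 5.4]
width: 0.25
```

>>> {"api": "carry_out", "payload": {"plan": [-1,0,0,1,0,-1,0,0,2,0]}}

```text
clock: 10.5
position: [515.5, 208.6, 140.4]
ee_rot: [3.141, -0.0, 1.572]
wrist_force: [1.3, -0.0, 6.5]
width: 0.252
```

>>> {"api": "carry_out", "payload": {"plan": [-1,0,0,0.7,0,-1,0,0,1.5,0]}}

```text
clock: 10.7
position: [515.5, 208.6, 138.9]
ee_rot: [3.141, -0.0, 1.572]
wrist_force: [0.9, 1.0, 6.0]
width: 0.247
```

>>> {"api": "carry_out", "payload": {"plan": [-1,0,0,1,0,-1,0,0,2,0]}}

```text
clock: 10.9
position: [515.5, 208.6, 136.8]
ee_rot: [3.141, -0.0, 1.572]
wrist_force: [0.7, 1.2, 5.1]
width: 0.252
```

>>> {"api": "carry_out", "payload": {"plan": [-1,0,0,1,0,-1,0,0,2,0]}}

```text
clock: 11.1
position: [515.5, 208.6, 134.9]
ee_rot: [3.141, -0.0, 1.572]
wrist_force: [0.8, 1.4, 4.3]
width: 0.25
```

>>> {"api": "carry_out", "payload": {"plan": [-1,0,0,1,0,-1,0,0,2,0]}}

```text
clock: 11.3
position: [515.5, 208.6, 132.9]
ee_rot: [3.141, -0.0, 1.572]
wrist_force: [2.0, 1.8, 6.2]
width: 0.248
```

>>> {"api": "carry_out", "payload": {"plan": [-1,0,0,1,0,-1,0,0,2,0]}}

```text
clock: 11.5
position: [515.6, 208.6, 130.9]
ee_rot: [3.141, -0.0, 1.572]
wrist_force: [1.1, 2.2, 6.1]
width: 0.248
```

>>> {"api": "carry_out", "payload": {"plan": [-1,0,0,1,0,-1,0,0,2,0]}}

```text
clock: 11.7
position: [515.6, 208.7, 128.9]
ee_rot: [3.141, -0.0, 1.572]
wrist_force: [1.3, 0.5, 5.4]
width: 0.248
```

>>> {"api": "carry_out", "payload": {"plan": [-1,0,0,1,0,-1,0,0,2,0]}}

```text
clock: 11.9
position: [515.6, 208.6, 126.9]
ee_rot: [3.14, -0.0, 1.572]
wrist_force: [2.0, 1.7, 6.2]
width: 0.251
```

Run:
```python
from h import *
s=vision.read_camera("side");crop(s,270,140,330,230,6.6,"pics/c5.png")
```

```text
(no output)
```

View pics/c5.png

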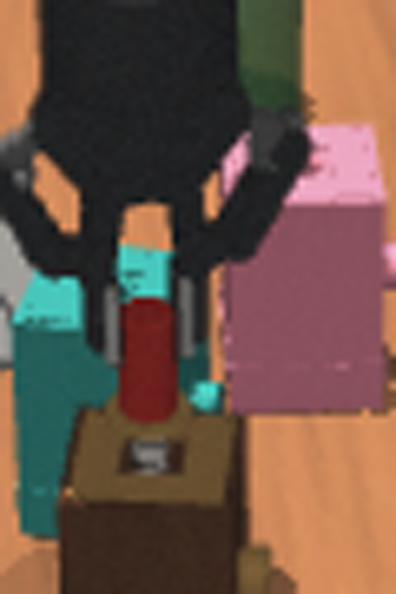

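>>> {"api": "carry_out", "payload": {"plan": [-1,0,0,0.7,0,-1,0,0,1.5,0]}}

```text
clock: 12.15
position: [515.6, 208.6, 125.4]
ee_rot: [3.141, -0.0, 1.572]
wrist_force: [1.4, 1.1, 5.8]
width: 0.251
```

The head is held as before and the collar at crop (148,410) is about 20 mm above the mouth, so there is no slip. I'll continue.

>>> {"api": "carry_out", "payload": {"plan": [-1,0,0,0.7,0,-1,0,0,1.5,0]}}

```text
clock: 12.35
position: [515.6, 208.6, 123.9]
ee_rot: [3.141, -0.0, 1.572]
wrist_force: [1.1, 0.9, 5.5]
width: 0.251
```

>>> {"api": "carry_out", "payload": {"plan": [-1,0,0,0.7,0,-1,0,0,1.5,0]}}

```text
clock: 12.55
position: [515.6, 208.7, 122.4]
ee_rot: [3.14, -0.0, 1.572]
wrist_force: [0.9, 1.6, 6.4]
width: 0.247
```

>>> {"api": "carry_out", "payload": {"plan": [-1,0,0,0.7,0,-1,0,0,1.5,0]}}

```text
clock: 12.75
position: [515.6, 208.7, 121.0]
ee_rot: [3.14, -0.0, 1.572]
wrist_force: [1.0, 1.8, 10.7]
width: 0.245
```

The force jumped to 10.7 N. I'll confirm with a small step.

>>> {"api": "carry_out", "payload": {"plan": [-1,0,0,0.4,0,-1,0,0,0.4,0]}}

```text
clock: 12.95
position: [515.6, 208.7, 120.8]
ee_rot: [3.14, -0.0, 1.572]
wrist_force: [1.1, 1.0, 9.8]
width: 0.248
```

>>> {"api": "carry_out", "payload": {"plan": [-1,0,0,0.4,0,-1,0,0,0.5,0]}}

```text
clock: 13.15
position: [515.7, 208.7, 120.5]
ee_rot: [3.14, -0.001, 1.572]
wrist_force: [-0.0, 1.0, 12.3]
width: 0.253
```

>>> {"api": "carry_out", "payload": {"plan": [-1,0,0,0.3,0,-1,0,0,0.4,0]}}

```text
clock: 13.35
position: [515.7, 208.7, 120.3]
ee_rot: [3.14, -0.001, 1.572]
wrist_force: [-0.5, 1.4, 14.3]
width: 0.248
```

The floor is confirmed, with about 8–9 N above the drag. The exposed length by kinematics is about 63.7 mm. I'll release and lift clear.

>>> {"api": "carry_out", "payload": {"plan": [1,0,0,0,0,1,0,0,0,0,1,0,0,0,0,1,0,0,0,0]}}

```text
clock: 13.75
position: [515.1, 208.4, 118.9]
ee_rot: [-3.141, 0.0, 1.572]
wrist_force: [0.2, 0.4, -0.0]
width: 0.909
```

>>> {"api": "carry_out", "payload": {"plan": [1,0,0,-10,0,1,0,0,-40,0,1,0,0,-80,0,1,0,0,-110,0,1,0,0,-110,0]}}

```text
clock: 14.25
position: [516.5, 208.8, 234.3]
ee_rot: [3.135, -0.002, 1.572]
wrist_force: [-0.4, -0.6, -0.5]
width: 0.997
```

Run:
```python
from h import *
go((607,-47.5,190),97.3)
s=vision.read_camera("side");cv2.imwrite("pics/d1f.png",s[:,:,::-1]);crop(s,270,140,330,250,5.4,"pics/d1.png")
```

```text
shift [-256.4   90.    44.5] turn -7.25 |pos [516.5 208.8 234.3] yaw 90.05 F [-0.42 -0.56 -0.46] w 0.997 t 14.25
```

View pics/d1.png

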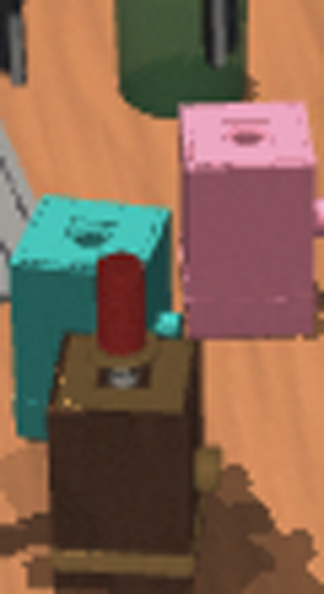

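>>> {"api": "carry_out", "payload": {"plan": [1,-40,14,0,-3,1,-85,30,10,-6,1,-130,46,20,-7.25,1,-175,62,30,-7.25,1,-220,77,35,-7.25]}}

```text
clock: 14.8
position: [592.1, -13.3, 192.5]
ee_rot: [-3.139, -0.001, 1.698]
wrist_force: [0.5, 0.6, 1.0]
width: 0.998
```

>>> {"api": "carry_out", "payload": {"plan": [1,-10,0,0,0,1,-10,0,0,0,1,-10,0,0,0]}}

```text
clock: 15.1
position: [593.3, -20.7, 193.9]
ee_rot: [-3.141, -0.0, 1.698]
wrist_force: [-0.5, -0.1, 0.7]
width: 1.001
```

Run:
```python
from h import *
go((607,-47.5,190),97.3)
s=vision.read_camera("side");cv2.imwrite("pics/d2f.png",s[:,:,::-1]);crop(s,270,140,330,250,5.4,"pics/d2.png")
t=vision.read_camera("top");cv2.imwrite("pics/d2t.png",t[:,:,::-1])
```

```text
shift [-28.3  10.2   3.9] turn -0.01 |pos [593.3 -20.7 193.9] yaw 97.29 F [-0.48 -0.13  0.66] w 1.001 t 15.1
```

View pics/d2t.png

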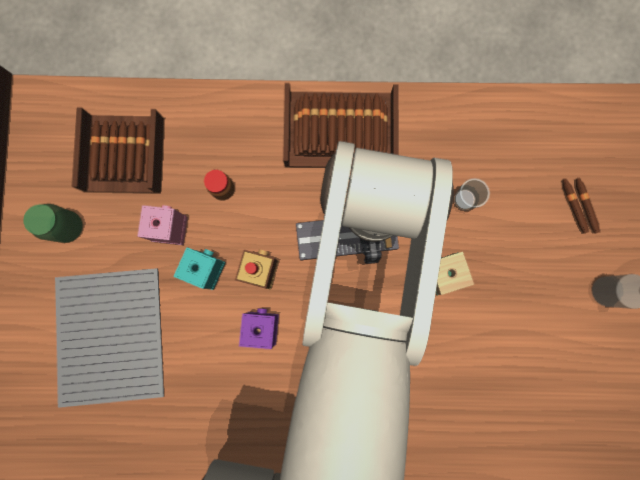

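View pics/d2f.png

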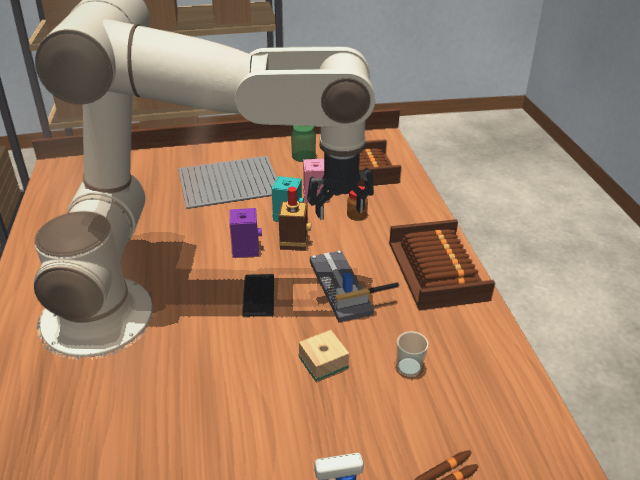

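The rod stands in the gauge with its red head at side (293,196) and top (252,268). Next I'll read the exposed length by triangulation and by the side view.

Run:
```python
from h import *
C={}
for n,b in(("side",(280,180,305,222)),("top",(240,255,268,282))):
    im=cv2.imread("pics/d2f.png" if n=="side" else "pics/d2t.png"); h=cv2.cvtColor(im,cv2.COLOR_BGR2HSV)
    m=((h[...,0]<7)|(h[...,0]>172))&(h[...,1]>170)&(h[...,2]>70)
    u0,v0,u1,v1=b; ys,xs=np.nonzero(m[v0:v1,u0:u1]);xs+=u0;ys+=v0
    print(n,len(xs),xs.mean(),ys.mean(),xs.min(),xs.max(),ys.min(),ys.max())
    if n=="side":
        for row in range(ys.min(),ys.max()+1): print(row,xs[ys==row].min(),xs[ys==row].max())
# model: head top z=110+L; rows of far rim top & near rim bottom
X0=np.array([514.8,208.4,0])
cam=ray("side",(320,240))[0]; d=cam[:2]-X0[:2]; d/=np.linalg.norm(d)
for L in (60,62,64,66,68):
    far=X0+[-d[0]*12,-d[1]*12,110+L]; near=X0+[d[0]*12,d[1]*12,110+L-46]
    print(L,"far rim",proj("side",far),"near bottom",proj("side",near),"top ctr in top view",proj("top",X0+[0,0,110+L]))
```

```text
side 146 291.7808219178082 195.68493150684932 288 296 187 204
187 290 294
188 288 295
189 288 295
190 288 295
191 288 295
192 288 295
193 288 296
194 288 295
195 288 296
196 288 295
197 288 296
198 288 296
199 288 296
200 288 295
201 288 296
202 288 295
203 289 296
204 289 295
top 48 250.39583333333334 267.1041666666667 246 256 263 273
60 far rim [292.02581557 187.37850935] near bottom [292.52477687 207.05734608] top ctr in top view [249.94412067 266.76989237]
62 far rim [292.00954218 186.73158972] near bottom [292.5086835  206.42727625] top ctr in top view [249.80067721 266.71450074]
64 far rim [291.99325402 186.08375361] near bottom [292.49257476 205.79629969] top ctr in top view [249.65665532 266.65888609]
66 far rim [291.97695109 185.43499969] near bottom [292.47645066 205.16441502] top ctr in top view [249.51205147 266.60304706]
68 far rim [291.96063339 184.78532665] near bottom [292.46031119 204.53162085] top ctr in top view [249.36686213 266.5469823 ]
```

View pics/d2.png

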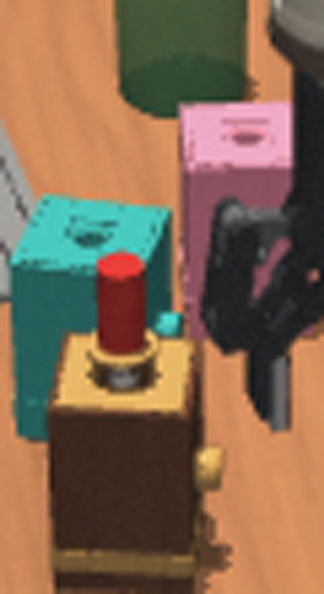

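Head rim at rows 187–204 gives a length of about 64 mm, which agrees with the 63.7 mm from kinematics. I'll set the stop to 64 mm. Now I'll move over the stop's tab and descend.

>>> {"api": "carry_out", "payload": {"plan": [1,-29,10,20,0,1,-29,10,60,0,1,-29,10,100,0,1,-29,10,130,0,1,-29,10,130,0]}}

```text
clock: 15.7
position: [605.0, -47.3, 60.5]
ee_rot: [-3.136, -0.002, 1.7]
wrist_force: [-0.4, -0.1, -0.8]
width: 1.002
```

Run:
```python
from h import *
go((606.8,-49,40),97.3)
s=vision.read_camera("side");crop(s,290,210,400,320,5.4,"pics/e1.png")
```

```text
shift [-2.   1.7 20.5] turn 0.08 |pos [605.  -47.3  60.5] yaw 97.38 F [-0.42 -0.13 -0.82] w 1.002 t 15.7
```

View pics/e1.png

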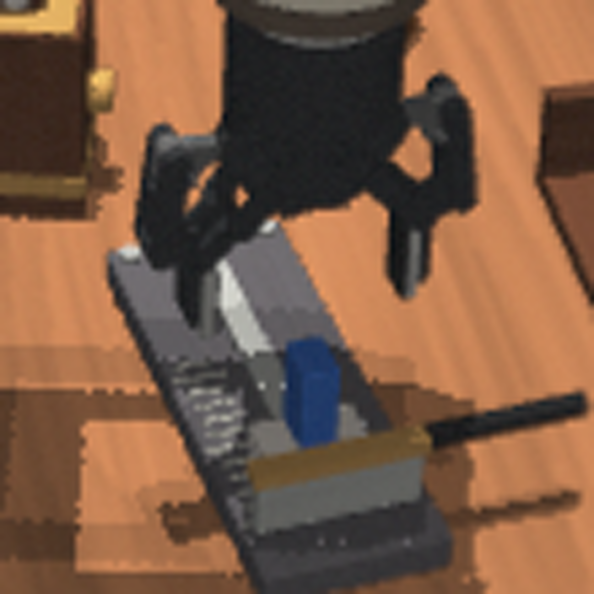

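The open tips at crop rows 330 and 297 are still about 20 mm above the tab's top at (312,352), straddling it. I'll go 30 mm lower and check again.

>>> {"api": "carry_out", "payload": {"plan": [1,-1.5,1.7,15,0,1,-1.5,1.7,30,0,1,-1.5,1.7,30,0]}}

```text
clock: 16.05
position: [608.4, -49.9, 32.7]
ee_rot: [-3.14, -0.001, 1.698]
wrist_force: [0.8, 0.2, -0.1]
width: 0.998
```

Run:
```python
from h import *
go((606.8,-49,40),97.3)
s=vision.read_camera("side");crop(s,290,210,400,320,5.4,"pics/e2.png")
```

```text
shift [ 1.1 -1.5 -7.3] turn 0.01 |pos [608.4 -49.9  32.7] yaw 97.31 F [ 0.81  0.15 -0.06] w 0.998 t 16.05
```

View pics/e2.png

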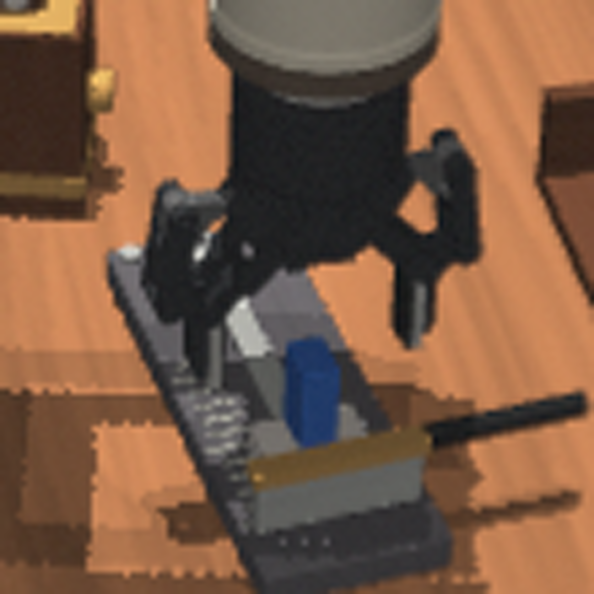

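The tips are now slightly below the tab's top, at mid row 365 against 352. I'll go 11 mm more, then close.

>>> {"api": "carry_out", "payload": {"plan": [1,0.5,-1.3,6,0,1,0.5,-1.3,11,0,1,0.5,-1.3,11,0], "squeeze": 40}}

```text
clock: 16.4
position: [607.5, -49.8, 22.6]
ee_rot: [-3.141, -0.0, 1.698]
wrist_force: [-0.3, 0.2, 0.8]
width: 0.997
```

>>> {"api": "carry_out", "payload": {"plan": [-1,0,0,0,0,-1,0,0,0,0,-1,0,0,0,0,-1,0,0,0,0,-1,0,0,0,0]}}

```text
clock: 16.9
position: [610.6, -49.7, 24.1]
ee_rot: [3.135, 0.001, 1.698]
wrist_force: [12.0, 1.1, -12.7]
width: 0.202
```

Run:
```python
from h import *
go((606.8,-49,40),97.3)
s=vision.read_camera("side");crop(s,290,210,400,320,5.4,"pics/e3.png")
```

```text
shift [  1.2  -3.6 -15.9] turn -0.02 |pos [610.6 -49.7  24.1] yaw 97.28 F [ 12.     1.1  -12.65] w 0.202 t 16.9
```

View pics/e3.png

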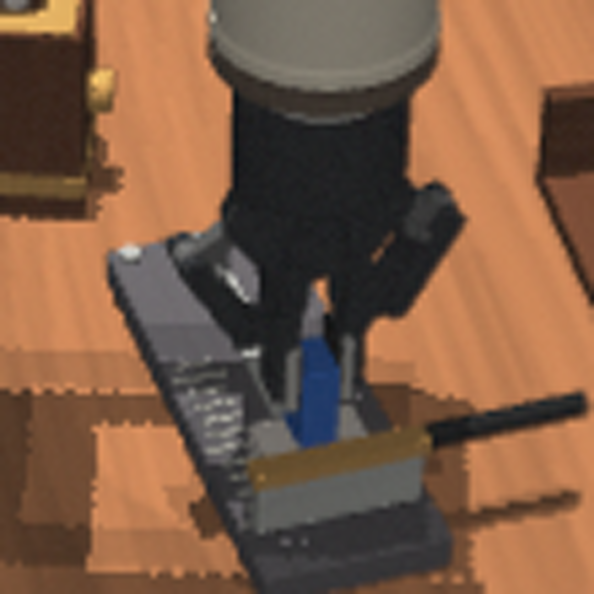

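The tab is gripped, with the pads at crop (292,380) and (348,370). The arm sat about 4 mm off in x, giving a 12 N side load. I'll relieve that and start toward the blade.

>>> {"api": "carry_out", "payload": {"plan": [-1,0,2,0,0,-1,0,4,0,0,-1,0,4,0,0]}}

```text
clock: 17.25
position: [610.7, -49.8, 23.8]
ee_rot: [-3.139, 0.0, 1.698]
wrist_force: [-15.0, -3.3, 15.1]
width: 0.197
```

>>> {"api": "carry_out", "payload": {"plan": [-1,-3,0,0,0,-1,-6,0,0,0,-1,-8,0,0,0,-1,-10,0,0,0]}}

```text
clock: 17.65
position: [611.8, -59.3, 23.8]
ee_rot: [-3.139, -0.0, 1.698]
wrist_force: [-13.8, 0.3, 14.3]
width: 0.2
```

>>> {"api": "carry_out", "payload": {"plan": [-1,-1,-2,0,0,-1,-2,-2,0,0,-1,-3,-2,0,0,-1,-4,-2,0,0]}}

```text
clock: 18.05
position: [612.3, -63.3, 23.9]
ee_rot: [3.14, 0.0, 1.698]
wrist_force: [5.1, 3.0, 5.9]
width: 0.203
```

>>> {"api": "carry_out", "payload": {"plan": [-1,-1,0,0,0,-1,-2,0,0,0]}}

```text
clock: 18.25
position: [612.5, -65.4, 23.8]
ee_rot: [3.14, 0.0, 1.698]
wrist_force: [3.9, 2.9, 5.9]
width: 0.197
```

>>> {"api": "carry_out", "payload": {"plan": [-1,-1,0,0,0,-1,-2,0,0,0]}}

```text
clock: 18.45
position: [612.7, -67.3, 23.9]
ee_rot: [3.14, 0.0, 1.698]
wrist_force: [3.4, 3.4, 6.9]
width: 0.198
```

>>> {"api": "carry_out", "payload": {"plan": [-1,-1,0,0,0,-1,-1.5,0,0,0]}}

```text
clock: 18.65
position: [613.0, -68.9, 23.9]
ee_rot: [3.14, 0.0, 1.698]
wrist_force: [4.1, 2.9, 5.4]
width: 0.205
```

>>> {"api": "carry_out", "payload": {"plan": [-1,-0.7,0,0,0,-1,-1.5,0,0,0]}}

```text
clock: 18.85
position: [613.1, -70.1, 23.9]
ee_rot: [3.14, -0.0, 1.698]
wrist_force: [3.6, 10.4, 6.1]
width: 0.202
```

Run:
```python
from h import *
go((606.8,-49,40),97.3)
s=vision.read_camera("side");crop(s,290,210,400,320,5.4,"pics/e4.png")
```

```text
shift [ 21.8  -3.5 -16.1] turn -0.0 |pos [613.1 -70.1  23.9] yaw 97.3 F [ 3.56 10.41  6.07] w 0.202 t 18.85
```

View pics/e4.png

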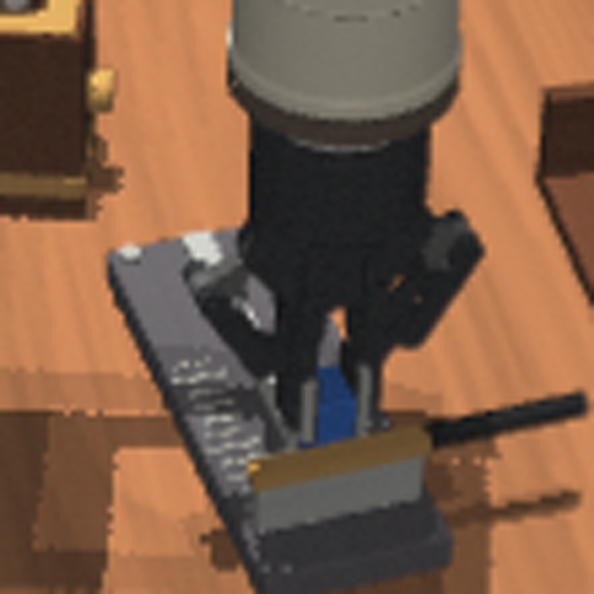

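The y force rose from 3 to 10 N, and the side view shows the stop touching the blade. Its travel of 20.5 mm fits the stated 15–24 mm starting gap, so zero is at TCP y −70.1. Now I'll slide back 64 mm.

>>> {"api": "carry_out", "payload": {"plan": [-1,5,0,0,0,-1,15,0,0,0,-1,25,0,0,0,-1,35,0,0,0,-1,45,0,0,0]}}

```text
clock: 19.4
position: [607.5, -25.9, 23.9]
ee_rot: [3.14, 0.001, 1.698]
wrist_force: [5.0, -2.6, 4.9]
width: 0.201
```

>>> {"api": "carry_out", "payload": {"plan": [-1,8,0,0,0,-1,14,0,0,0,-1,18,0,0,0,-1,19.3,0,0,0,-1,19.3,0,0,0]}}

```text
clock: 19.9
position: [605.1, -6.6, 23.9]
ee_rot: [3.14, 0.001, 1.698]
wrist_force: [4.8, 1.3, 5.9]
width: 0.197
```

Run:
```python
from h import *
go((605,-6.6,24),97.3)
```

```text
shift [-0.  -0.1 -0.1] turn -0.0 |pos [605.1  -6.6  23.9] yaw 97.3 F [4.81 1.3  5.95] w 0.197 t 19.9
```

Spot on at 64 mm. I'll release, rise and move clear, then check.

>>> {"api": "carry_out", "payload": {"plan": [1,0,0,0,0,1,0,0,0,0,1,0,0,0,0,1,0,0,0,0,1,0,0,0,0]}}

```text
clock: 20.4
position: [604.1, -6.7, 23.1]
ee_rot: [-3.141, 0.0, 1.698]
wrist_force: [-0.1, -0.7, -0.6]
width: 0.995
```

>>> {"api": "carry_out", "payload": {"plan": [1,0,0,-20,0,1,0,0,-60,0,1,0,0,-110,0,1,0,0,-160,0,1,0,0,-200,0]}}

```text
clock: 20.9
position: [604.2, -6.6, 226.4]
ee_rot: [3.14, 0.001, 1.698]
wrist_force: [0.2, 0.5, -0.6]
width: 0.997
```

>>> {"api": "carry_out", "payload": {"plan": [1,-45,-15,0,0,1,-95,-30,0,0,1,-145,-45,0,0,1,-190,-60,0,0,1,-240,-75,0,0]}}

```text
clock: 21.4
position: [560.2, -252.1, 223.4]
ee_rot: [3.141, 0.0, 1.698]
wrist_force: [1.4, 0.3, -0.1]
width: 1.001
```

>>> {"api": "carry_out", "payload": {"plan": [1,-45,-15,0,0,1,-80,-30,0,0,1,-80,-30,0,0,1,-80,-30,0,0,1,-80,-30,0,0]}}

```text
clock: 21.9
position: [541.7, -332.6, 223.3]
ee_rot: [3.142, -0.0, 1.699]
wrist_force: [0.4, -0.1, -0.4]
width: 1.002
```

Run:
```python
from h import *
s=vision.read_camera("side");cv2.imwrite("pics/f1f.png",s[:,:,::-1]);crop(s,270,160,400,330,3.5,"pics/f1.png")
t=vision.read_camera("top");cv2.imwrite("pics/f1t.png",t[:,:,::-1]);crop(t,230,190,410,300,4.4,"pics/f2.png");go((0,0,0))
```

```text
shift [ 399.1 -494.8  223.3] turn None |pos [ 541.8 -332.3  223.5] yaw 97.38 F [-0.4   0.24  0.51] w 1.004 t 22.0
```

View pics/f1.png

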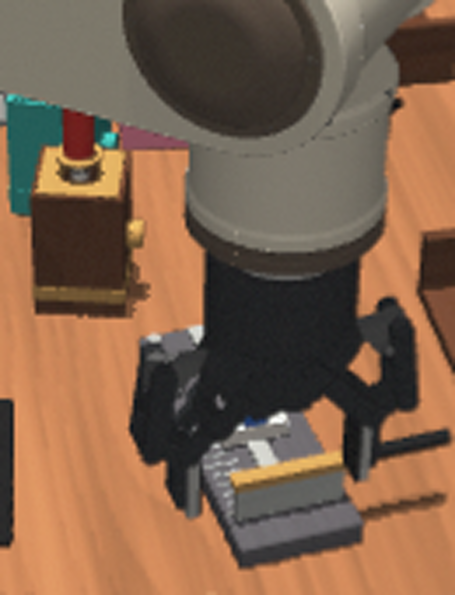

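View pics/f2.png

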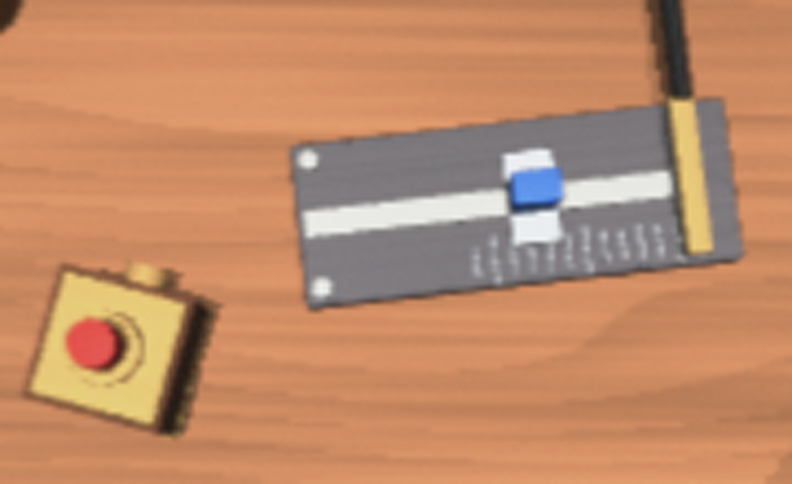

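Run:
```python
from h import *
o=np.array([230,190]);a=np.array([-.125,.992,0])
f=[lambda q,z:onz("top",o+np.array(q)/4.4,z)][0]
bl=(f((668,100),58)+f((690,253),58))/2
fb=(f((553,150),36)+f((562,238),36))/2   # if foot top at 36
fa=(f((503,155),36)+f((512,243),36))/2
ft=(f((560,168),80)+f((563,200),80))/2; fk=(f((510,174),80)+f((514,206),80))/2
print("blade",bl,"foot face",fb,"foot back",fa,"tab face",ft, "tab back",fk)
print("gap foot",(fb-bl)@a,"foot len",(fa-fb)@a,"tab-face gap",(ft-bl)@a,"tab len",(fk-ft)@a)
u=o+np.array([91,343])/4.4
for L in (60,64,68): print(L,onz("top",u,110+L))
```

```text
blade [610.4288818  -83.74432863  58.        ] foot face [602.9214131 -21.3615068  36.       ] foot back [599.8379579    5.48131358  36.        ] tab face [602.53632254 -20.20970121  80.        ] tab back [599.05341296   5.33612059  80.        ]
gap foot 62.822192847635165 foot len 27.013509716097207 tab-face gap 64.01292030945866 tab len 25.776818923723635
60 [512.37555401 206.80805815 170.        ]
64 [512.16491034 206.21816156 174.        ]
68 [511.95426668 205.62826496 178.        ]
```

View pics/f1t.png

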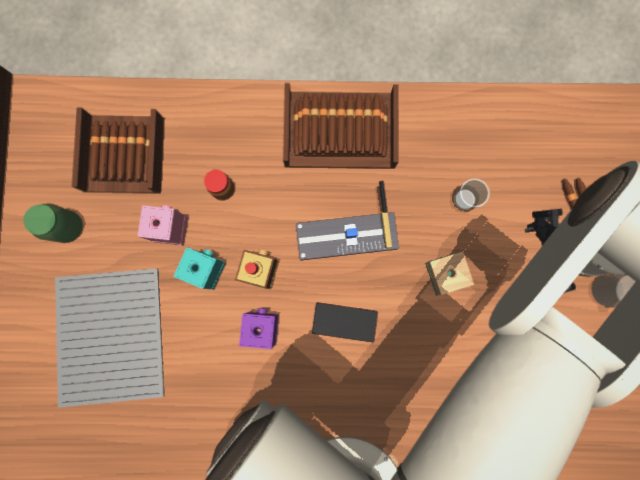

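The camera gives a gap of 63–64 mm and a rod exposure of about 64 mm. The jar, tumbler and phone are where they were, and the gripper is clear. I'll hand the job in.

```bash
python3 -c "
from bench import workorder
print(workorder.close_job())"
```

```text
the job is handed in; nothing more can be done
None
```

The rod stands bottomed in the dark gauge and the cutter's stop is set to a 64 mm gap. The job was handed in at about 22 s; it reports no verdict.

**Rod:** I pushed it down in small steps against a steady drag of about 5–6 N. At the floor the force rose to 14 N, so roughly 8–9 N was on the floor, well under the 25 N limit. It read about 63.7 mm exposed from the arm's position. The side camera gave 63–66 mm.

**Stop:** I slid it to touch the blade as a zero, a travel of 20.5 mm, which fits the stated 15–24 mm starting gap. I then drew it back 64.0 mm, and the last top view measured 63–64 mm.

**Final checks:** The jar, tumbler and phone look unmoved, and the gripper was clear and reading almost no force.

**What disagreed:**
- **Fingertips:** they appeared about 20–30 mm higher than the stated tool point. My first grip on the rod was too shallow, so I redid it lower. Part of that is the pads' known swing; I did not explain the rest.
- **Last top view:** it placed the rod's head about 2–3 mm off the bore centre I had estimated. That is slightly more than the 2 mm calibration error.
- **Not checked after release:** I did not measure the floor force again once the rod was let go, and the arm partly hid the rod in the final side view.

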